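Lock the indexing table with its bar

TASK

The small indexing table that holds the model part has to be locked before the part is worked on. With a fingertip push the upright peg of the round disc to swing the disc round until its slot faces the locking bar, then push the bar by its thumb plate through the slot until it is fully home, the plate up against the strap. Push only: do not grip or lift anything, do not press on the clamped model part, leave the loose things lying around where they are, and finish clear of it all.

Things in the scene. Friction and masses are not known exactly. Their poses are not given: they have to be found in the camera images.
- index_base: Fixed grey base, 12 mm high. Origin on the table under the centre of its round part (radius 74 mm), on the disc's axis; +x is the way the locking bar is pushed home, +z up. An arm 62 mm wide reaches out to x = -218 mm and carries the bar's slide: two rails under two cross straps, 34 mm wide, at x -88..-76 and -150..-138 mm, 29 mm high (screw heads 32 mm).
- index_disc (a joint): Angle of the disc about its upright axis, rad, counter-clockwise positive from above. At 0 and equally at 6.283 (a full turn) its slot points along the base's -x and faces the bar. Starts anywhere well off that, turns either way (stops at -2.0 and 8.3) and stays where it is left; 1 to 2 N at the peg turns it. Aluminium, radius 60 mm, from 14 to 24 mm above the table.
- slot_mouth (a point): Middle of the slot's mouth at the disc's rim, 60 mm from the axis, at the disc's top (24 mm above the table); turns with the disc. The one slot is radial, 22 mm wide, from the rim in to 30 mm from the axis; over the outer 13 mm it flares to 34 mm. Lined up, this point is at x -60, y 0 mm on the base.
- peg_mid (a point): On the axis of the upright round steel peg that turns the disc, 42 mm above the table. It stands on the disc 45 mm from the disc's axis, straight opposite the slot. 12 mm in diameter (foot collar 17 mm across up to 28 mm above the table, head 14 mm), top 60 mm above the table. Its two halves, on either side of the radial plane, are peg_side_a and peg_side_b.
- cabin_part: Olive model moulding, 62 x 20 x 18 mm, clamped lengthwise between two low dark jaws across the middle of the disc, square to the line from slot to peg; turns with the disc. Part and jaws reach 42 mm from the axis to either side and 42 mm above the table. Not to be pressed on. Origin under its middle, on the disc's top.
- lock_bar: Flat steel bar lying loose in the slide, 16 mm wide, 12 mm high, 130 mm long, underside 12 mm above the table. Origin under its nose tip; +x is the way it is pushed, z up. The nose tapers to 8 mm over its last 10 mm. Slides with less than 3 N. Fully home its nose tip is at x -34 mm on the base, 26 mm inside the disc's rim; it starts 32 to 46 mm further out.
- bar_nose (a point): Nose tip of the bar, at mid height (6 mm above its underside).
- plate_back (a point): Middle of the rear face (the one to push, away from the disc) of the bar's upright thumb plate, 48 mm above the table, 124 mm behind the nose tip. The plate is 8 mm thick, 36 mm wide and stands 24 to 60 mm above the table (halves plate_rear, plate_front). Fully home its front face rests on the rear strap and this point is at x -158 mm on the base.
- paint_pot_1: Small paint pot with a dark cap, 33 mm across, 34 mm high, far side of the slide. Bystander, loose, to be left alone. Origin under its middle, on the table.
- paint_pot_5: Second such paint pot, 33 mm across, 34 mm high, further off beyond the first. Bystander, loose, to be left alone. Origin under its middle, on the table.
- glue_bottle: Small white cement bottle with a green cap, 30 x 30 x 61 mm, on the other side of the slide from the pots. Bystander, loose, to be left alone. Origin under its middle, on the table.
- needle_file: Needle file with a red handle, 154 x 10 x 9 mm, lying beside the round part. Bystander, loose, to be left alone. Origin under its middle, on the table.
- pin_vice: Metal pin vice, 82 x 11 x 11 mm, lying beyond the disc. Bystander, loose, to be left alone. Origin under its middle, on the table.
- sanding_block: Brown sanding block, 70 x 28 x 16 mm, lying beside the round part. Bystander, loose, to be left alone. Origin under its middle, on the table.
- tweezers: Steel tweezers, 117 x 16 x 10 mm, lying beyond the paint pots. Bystander, loose, to be left alone. Origin under its middle, on the table.

How it is judged:
By the outcome, as a careful person would: the job done as asked, in the order asked, and still so for the second after the job is handed in, with the robot touching nothing.
It also fails if it takes over 51 s, if anything falls off the work surface, if the arm or the gripper's body presses on something with over 40 N, if the wrist force passes 120 N, or if a joint passes its speed limit or range.

ROBOT

A 7-joint arm with a two-finger parallel gripper is mounted at the origin on a cart in front of the work surface, level with it; the furniture and walls round the work are solid. World frame = base frame: x ahead of the robot, y to its left, z up, the work surface at z = 0. Lengths are in m, angles in rad, forces in N, time in s.
With the tool pointing down it reaches from about 0.425 to 0.825 m from the base axis. Payload 3.6 kg.
Tool frame: the origin (TCP) lies at the very end of the fingers, on their centre line; the grasp point (between the pads) lies 19 mm behind it; y points along the fingers, z is the direction in which the jaws open and shut, and the axes are right-handed (so a half turn about y gives the same grasp; the last joint's range is limited). The gripper opens to 85 mm and grips with 20 to 120 N. Pads are 22 mm wide; open, the fingers measure 114 mm over their backs; the gripper's body (76 mm by 85 mm) begins 54 mm behind the grasp point. The pads swing forward as they close: fully open they stand 13 mm farther back than shut.
Start: joints at [-1.258, 0.615, -0.013, 1.423, 0.008, 1.103, -0.04], TCP at [0.217, 0.613, 0.203] pointing down, gripper open.
Joint ranges: [-3.12, 3.12], [-0.3, 2.06], [-1.34, 1.32], [0.26, 2.42], [-1.36, 4.5], [0.01, 1.98], [-2.84, 2.84]. Speed limits (rad/s): [2.79, 2.79, 3.14, 3.14, 3.14, 3.14, 3.14].

INTERFACE

Orientations are given as a 3x3 rotation matrix whose columns are the frame's x, y, z axes.
In Python, from rig import robot gives the robot as it stands.
- The arm moves only by the shell command python3 -m inch 'ROWS' [FORCE]. ROWS is JSON, a list of rows, each a list of 7 numbers: the closure in counts, from 0 (fully open) to 255 (shut), then the shift along the tool's x, y, z in m, then the turn, a rotation vector about the tool's x, y, z in degrees. In form: [[jaw, dx, dy, dz, wx, wy, wz], ...]. A call has 1 to 12 rows; each row shifts and turns the commanded pose from where the row before left it, along the tool's axes as they then stand; what a row does not reach is not made up. A row lasts 1/8 s, in which the tool goes at most 62.5 mm and 10.7 degrees, less where a joint would pass 70% of its speed; a pose out of reach is approached as far as the arm can. A call with a gripper value outside its range is refused whole. The fingers move at their own pace and stop on an object; FORCE is the grip in N (left out, the last holds). Time passes only in rows, so rows that do not move let the fingers close. It gives the time, the measured TCP pose, the force and the opening at its end, in the units of the state.
- robot.state(): the state, without advancing time (a new reading comes with each control period).
- robot.camera(name): name is "side" or "top"; returns (picture, depth): 420x560x3 uint8, red, green, blue; 420x560 float32, m along the optical axis (not along the pixel's ray), 0 where there is no reading.
- robot.camera_model(name): a dict with "K" (3x3 intrinsics, pixels), "k1" (the pictures are not rectified: a ray, as slopes to the right and down, at radius r is drawn at 1 + k1 r^2 times it, then the intrinsics apply), "world_from_camera" (4x4, takes a point from camera to world coordinates). Camera axes: x right, y down, z forward; pixel columns grow to the right and rows downward; lengths in m; the calibration is good to about 2 mm. A picture is of the moment at which its call begins. camera_model takes no time and is no camera call.
- robot.finish_job(): hands the job in, once; it reports no verdict.
Trained networks look in the newest picture that a camera, given by its name, has taken for a name from the list of things; names that differ only in an ending like _2 or _b are one class to them, and where a whole thing is asked for, a point or a joint stands for the part that bears it (a point fixed in the world has none). Each returns a list of dicts, best first, with "confidence" (0 to 1); they miss things now and then, are a little off and sometimes report something else, mostly with a low value. They report only what shows in the picture. A call takes as long as a camera call.
- robot.find_in(camera, thing): "box" ([left, top, width, height] in pixels, round what is visible of it).
- robot.regions_of(camera, thing): "region" (420x560 bool, what is visible of it) and "box" ([left, top, width, height] in pixels, round what is visible of it).
The state is a dict: "time": time; "joint_pos": joint angles; "joint_velocities": joint speeds; "effort": joint torques, N m; "tool_pos": TCP position; "tcp_rot": TCP orientation; "wrist_force": force on the tool from outside, world axes, zero at the start; "moment": the same for the moment, N m; "grip_width": opening from 0.0 (shut) to 1.0 (fully open).
Only numpy, scipy, OpenCV 4.12 (cv2) and the standard library are available. Lean on these libraries where they do the work, as an engineer would, in place of code of your own. Each camera call takes 0.05 s, during which the arm holds its last target.

## Working session

There is one attempt and no reset: what is moved stays moved. The work goes in short steps, Python scripts to look and compute and a shell command to move; the robot and the scene stay as the last step left them, time stands still between calls to the robot, and variables do not carry over. Pictures are saved under pics/ and viewed, and the job is handed in when it is done.

```bash
ls; mkdir -p pics; python3 - <<'E'
from rig import robot
import cv2,numpy as np
np.set_printoptions(precision=4,suppress=True)
s=robot.state();print(s)
for c in("top","side"):
    p,d=robot.camera(c);cv2.imwrite(f"pics/{c}0.png",p[:,:,::-1]);np.save(f"{c}_d0.npy",d);print(c,robot.camera_model(c))
E
```

```text
pics
{'time': 0.0, 'joint_pos': array([-1.2574,  0.6159, -0.0126,  1.4249,  0.0081,  1.1034, -0.0404]), 'joint_velocities': array([-0.0008,  0.0009,  0.0018, -0.0019, -0.0021, -0.0009,  0.0005]), 'effort': array([ -0.0003, -46.9233,   0.2595, -17.1038,   0.0101,   0.0097,
         0.    ]), 'tool_pos': array([0.2164, 0.612 , 0.2021]), 'tcp_rot': array([[ 0.9428, -0.0008,  0.3333],
       [-0.3333, -0.0024,  0.9428],
       [ 0.    , -1.    , -0.0026]]), 'wrist_force': array([ 0.1169,  0.5495, -0.7464]), 'moment': array([-0.0275,  0.0339,  0.051 ]), 'grip_width': 1.0008414152638483}
top {'K': array([[476.4965,   0.    , 280.7369],
       [  0.    , 476.4965, 211.8216],
       [  0.    ,   0.    ,   1.    ]]), 'k1': 0.03317595733206035, 'world_from_camera': array([[ 0.0301, -0.9872,  0.1564,  0.4466],
       [-0.9995, -0.0289,  0.0102, -0.004 ],
       [-0.0055, -0.1567, -0.9876,  0.9038],
       [ 0.    ,  0.    ,  0.    ,  1.    ]])}
side {'K': array([[388.331 ,   0.    , 281.8817],
       [  0.    , 388.331 , 210.914 ],
       [  0.    ,   0.    ,   1.    ]]), 'k1': -0.08820156170158906, 'world_from_camera': array([[-0.9992, -0.003 ,  0.0398,  0.535 ],
       [-0.0357,  0.5109, -0.8589,  0.7355],
       [-0.0177, -0.8596, -0.5106,  0.5112],
       [ 0.    ,  0.    ,  0.    ,  1.    ]])}
```

View pics/top0.png

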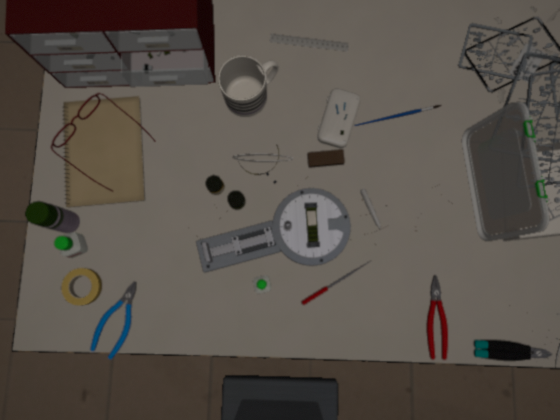

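View pics/side0.png

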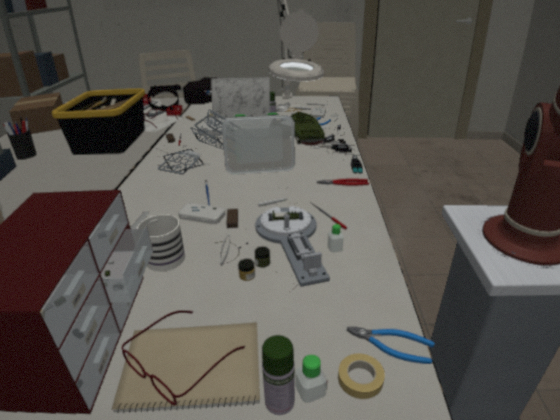

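```bash
cat > h.py <<'E'
import numpy as np,cv2
from rig import robot
np.set_printoptions(precision=4,suppress=True)
def cm(c):
    m=robot.camera_model(c);return m["K"],m["k1"],m["world_from_camera"]
def ray(c,u,v):
    K,k1,T=cm(c)
    x=(u-K[0,2])/K[0,0];y=(v-K[1,2])/K[1,1]
    rd=np.hypot(x,y);r=rd
    for _ in range(30): r=rd/(1+k1*r*r)
    f=r/rd if rd>0 else 1
    return T[:3,3],T[:3,:3]@np.array([x*f,y*f,1])
def atz(c,u,v,z):
    o,d=ray(c,u,v);return o+d*(z-o[2])/d[2]
def proj(c,P):
    K,k1,T=cm(c);P=np.atleast_2d(P)
    q=(P-T[:3,3])@T[:3,:3];s=q[:,:2]/q[:,2:]
    r2=(s**2).sum(1,keepdims=True);s=s*(1+k1*r2)
    return s*K[0,0]+K[:2,2]
E
python3 - <<'E'
from h import *
for c in("top",):
  p,d=robot.camera(c)
  for t in["index_base","index_disc","slot_mouth","peg_mid","cabin_part","lock_bar","bar_nose","plate_back","paint_pot_1","glue_bottle","needle_file","pin_vice","sanding_block"]:
    r=robot.find_in(c,t)
    for q in r[:3]:
        b=q["box"];u,v=b[0]+b[2]/2,b[1]+b[3]/2
        print(c,t,round(q["confidence"],2),np.round(b,1),atz(c,u,v,.024))
p=p[:,:,::-1]
cv2.imwrite("pics/topz.png",cv2.resize(np.clip(p[170:290,180:390]*1.6,0,255).astype(np.uint8),None,fx=3.8,fy=3.8,interpolation=cv2.INTER_CUBIC))
print(robot.state()["time"])
E
```

```text
top index_base 0.49 [227.8 189.3  21.   18.6] [0.6088 0.0855 0.024 ]
top index_disc 0.73 [275.1 195.1  63.9  60.6] [ 0.5618 -0.0447  0.024 ]
top index_disc 0.63 [252.5 273.7  18.8  20.7] [0.4516 0.0354 0.024 ]
top slot_mouth 0.95 [279.2 195.8  62.2  60.5] [ 0.5608 -0.0507  0.024 ]
top peg_mid 0.78 [276.  190.3  67.5  66.8] [ 0.5652 -0.0496  0.024 ]
top cabin_part 0.65 [304.8 209.   15.1  30. ] [ 0.5647 -0.0545  0.024 ]
top cabin_part 0.34 [311.4 148.8  31.6  18.4] [ 0.6921 -0.0801  0.024 ]
top lock_bar 0.94 [204.4 234.5  63.3  28.4] [0.5146 0.0855 0.024 ]
top lock_bar 0.71 [255.5 276.2  15.7  16.1] [0.4513 0.0327 0.024 ]
top bar_nose 0.76 [204.6 235.5  62.7  27.8] [0.5133 0.0856 0.024 ]
top plate_back 0.68 [203.1 232.   63.7  30.4] [0.5173 0.0876 0.024 ]
top paint_pot_1 0.81 [230.4 190.   17.4  19.3] [0.6068 0.0839 0.024 ]
top paint_pot_1 0.7 [205.9 177.6  18.2  16.6] [0.6318 0.1305 0.024 ]
top glue_bottle 0.72 [251.4 273.8  18.1  17.6] [0.4541 0.0381 0.024 ]
top needle_file 0.57 [303.4 272.   46.   33. ] [ 0.4472 -0.0823  0.024 ]
top needle_file 0.32 [195.9 185.  153.9  88.4] [0.5528 0.0187 0.024 ]
top needle_file 0.17 [280.4 192.5  58.8  61.1] [ 0.5664 -0.0497  0.024 ]
top pin_vice 0.69 [359.5 186.   21.   39.5] [ 0.6023 -0.1614  0.024 ]
top sanding_block 0.92 [311.6 148.6  32.4  19.1] [ 0.6918 -0.0813  0.024 ]
top sanding_block 0.45 [201.6 237.9  66.2  25.4] [0.511  0.0878 0.024 ]
0.8
```

View pics/topz.png

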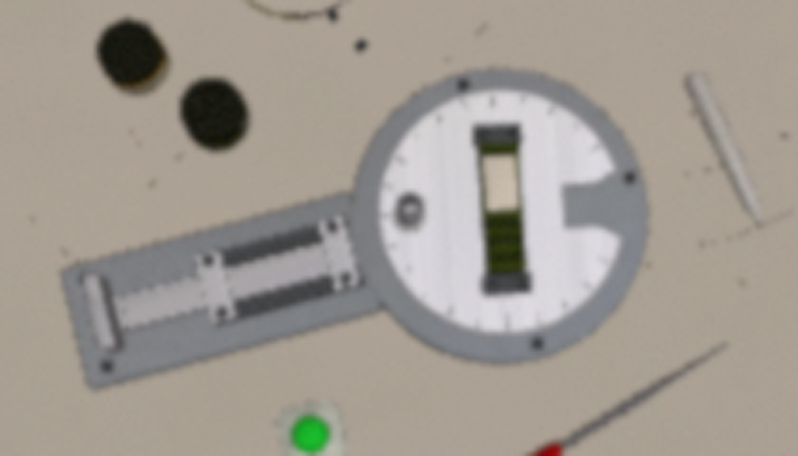

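```bash
python3 - <<'E'
from h import *
f=lambda x,y,z:atz("top",180+(x+.5)/3.8-.5,170+(y+.5)/3.8-.5,z)
c=f(500,215,.012);print("c",c)
# disc rim: fit points
p=cv2.imread("pics/top0.png")
e=(f(63,270,.012)+f(92,388,.012))/2
pl=f(100,312,.06)
print("end",e,np.linalg.norm(e-c),"plate top",pl)
d=c-e;yaw=np.arctan2(d[1],d[0]);print("yaw",yaw,np.degrees(yaw))
pk=f(408,208,.06);sm=f(620,208,.024)
print("peg",pk,np.linalg.norm((pk-c)[:2]),np.degrees(np.arctan2(*(pk-c)[1::-1])))
print("slot",sm,np.linalg.norm((sm-c)[:2]),np.degrees(np.arctan2(*(sm-c)[1::-1])))
R=np.array([[np.cos(yaw),-np.sin(yaw)],[np.sin(yaw),np.cos(yaw)]])
print("plate in base",R.T@(pl-c)[:2])
D,T=None,None
d=np.load("top_d0.npy")
for q in[(311.6,240),(287,226),(206,252),(340,225),(290,180),(262,285)]:
    u,v=map(int,q);o,r=ray("top",u,v);print(q,o+r*d[v,u])
E
```

```text
c [ 0.5621 -0.0531  0.012 ]
end [0.4997 0.1533 0.012 ] 0.21559436111422076 plate top [0.5049 0.1348 0.06  ]
yaw -1.277407180530855 -73.19004016412401
peg [ 0.5579 -0.0072  0.06  ] 0.04608083320165619 95.19847102747991
slot [ 0.5657 -0.111   0.024 ] 0.05803156801243886 -86.41025214937545
plate in base [-0.1964 -0.0004]
(311.6, 240) [ 0.534  -0.0521  0.0321]
(287, 226) [ 0.5549 -0.0073  0.0606]
(206, 252) [0.5045 0.1347 0.0596]
(340, 225) [ 0.5657 -0.107   0.0144]
(290, 180) [ 0.652  -0.0108  0.0035]
(262, 285) [0.4497 0.0334 0.0628]
```

```bash
python3 -m inch '[[255,0,0,0,0,-8,0],[255,0,0,0,0,-8,0],[255,0,0,0,0,-8,0]]'; python3 -m inch '[[255,0.0224,0,-0.0537,0,0,0],[255,0.0224,0,-0.0537,0,0,0],[255,0.0224,0,-0.0537,0,0,0],[255,0.0224,0,-0.0537,0,0,0],[255,0.0224,0,-0.0537,0,0,0],[255,0.0224,0,-0.0537,0,0,0]]'
```

```text
time: 1.18
tool_pos: [0.2167, 0.6128, 0.2033]
tcp_rot: [[0.997, 0.0, -0.084], [0.084, -0.0, 0.997], [0.0, -1.0, -0.0]]
wrist_force: [0.4, -0.1, 0.0]
grip_width: 0.378
time: 1.92
tool_pos: [0.3771, 0.3006, 0.2037]
tcp_rot: [[0.997, 0.001, -0.079], [0.079, 0.001, 0.997], [0.001, -1.0, 0.001]]
wrist_force: [0.6, 0.5, 0.3]
grip_width: 0.002
```

```bash
python3 -m inch '[[255,0.0214,0,-0.0538,0,0,0],[255,0.0214,0,-0.0538,0,0,0],[255,0.0214,0,-0.0538,0,0,0],[255,0.0214,0,-0.0538,0,0,0],[255,0.0214,0,-0.0538,0,0,0],[255,0.0214,0,-0.0538,0,0,0],[255,0,0.04,0,0,0,0],[255,0,0.04,0,0,0,0],[255,0,0,0,0,0,0]]'
python3 - <<'E'
from h import *
print(robot.state()["joint_pos"])
p,d=robot.camera("side");cv2.imwrite("pics/s1.png",cv2.resize(p[170:310,200:360,::-1],None,fx=5,fy=4.2))
np.save("s1d.npy",d);np.save("s1.npy",p)
E
```

```text
time: 3.05
tool_pos: [0.5272, -0.0095, 0.121]
tcp_rot: [[0.997, -0.007, -0.079], [0.079, -0.0, 0.997], [-0.007, -1.0, 0.0]]
wrist_force: [-0.1, -0.0, 0.8]
grip_width: -0.002
[-0.0124  0.5308 -0.0163  1.8718  0.012   0.7461  1.6145]
```

View pics/s1.png

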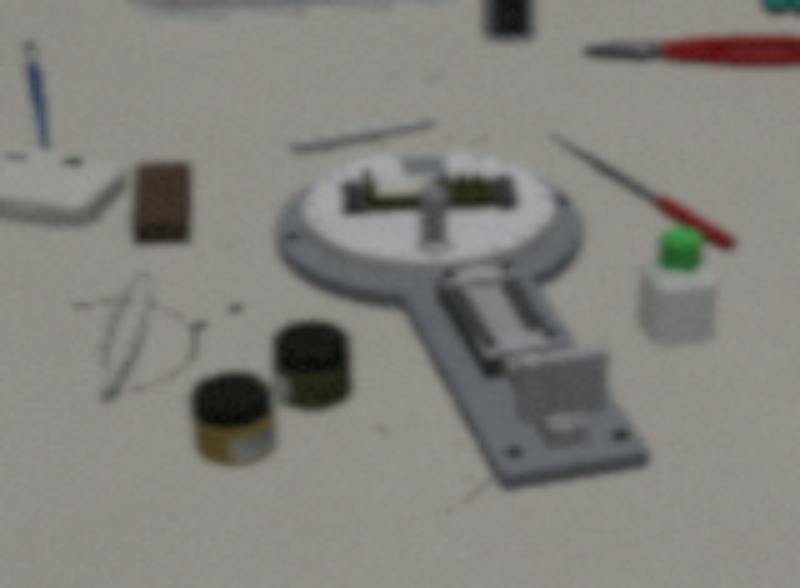

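```bash
python3 - <<'E'
from h import *
p=np.load("s1.npy");cv2.imwrite("pics/s1f.png",p[:,:,::-1])
print(proj("side",[[.527,-.0095,.121]]),proj("top",[[.527,-.0095,.121]]))
p,d=robot.camera("top");cv2.imwrite("pics/t1f.png",p[:,:,::-1])
E
```

```text
[[301.0998 190.0138]] [[288.147  238.1652]]
```

View pics/s1f.png

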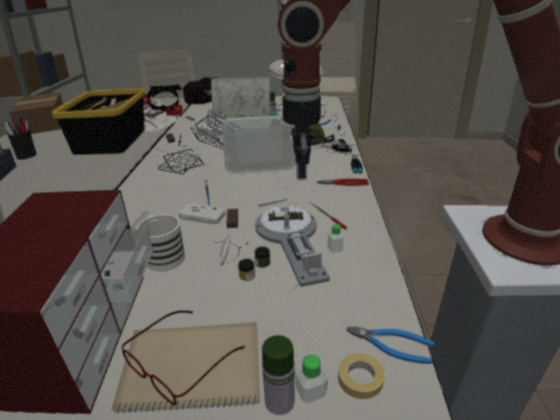

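View pics/t1f.png

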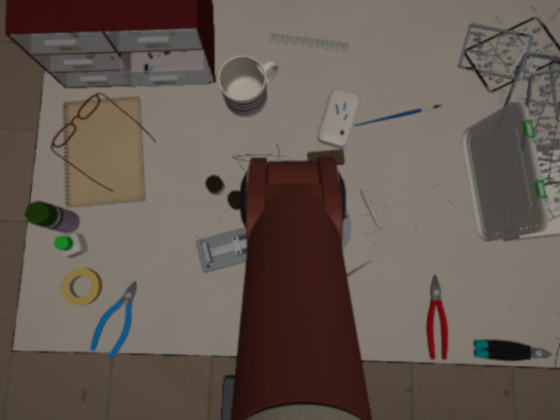

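```bash
python3 - <<'E'
from h import *
p=np.load("s1.npy");d=np.load("s1d.npy")
cv2.imwrite("pics/s1g.png",cv2.resize(np.clip(p[90:230,250:360,::-1]*1.8,0,255).astype(np.uint8),None,fx=4.2,fy=4.2))
for v in range(150,196,4):
  o,r=ray("side",302,v);print(v,o+r*d[v,302])
E
```

```text
150 [0.5265 0.0508 0.2374]
154 [0.5264 0.0458 0.2273]
158 [0.5262 0.0375 0.2155]
162 [0.526  0.0218 0.2003]
166 [0.5256 0.0009 0.1822]
170 [0.5256 0.003  0.1742]
174 [ 0.5255 -0.0013  0.163 ]
178 [ 0.5253 -0.0059  0.1515]
182 [ 0.5215 -0.2907  0.0003]
186 [ 0.5217 -0.2664 -0.0005]
190 [ 0.522  -0.2394  0.0006]
194 [ 0.5222 -0.2153  0.0007]
```

View pics/s1g.png

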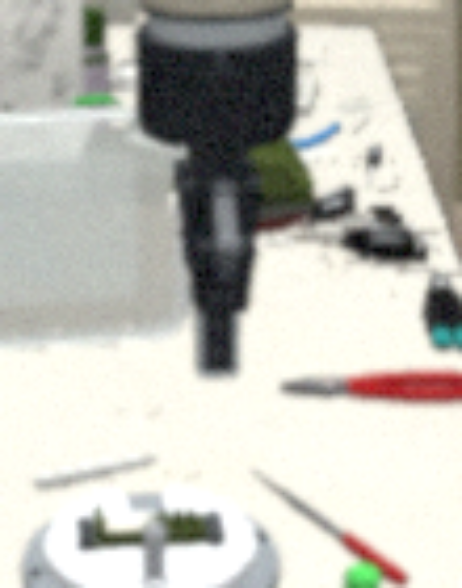

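```bash
python3 - <<'E'
from h import *
print(robot.state()["tool_pos"],robot.state()["time"])
p,d=robot.camera("side")
print(robot.state()["tool_pos"])
for u in (300,302,304):
 for v in range(168,196,2):
  o,r=ray("side",u,v);print(u,v,o+r*d[v,u])
E
```

```text
[ 0.5304 -0.0092  0.1242] 3.15
[ 0.531  -0.0092  0.1249]
300 168 [0.5298 0.0041 0.1792]
300 170 [0.5297 0.0035 0.1744]
300 172 [ 0.5297 -0.0043  0.1662]
300 174 [0.5297 0.0022 0.1647]
300 176 [ 0.5296 -0.0006  0.1588]
300 178 [ 0.5273 -0.3209 -0.0013]
300 180 [ 0.5273 -0.3047 -0.    ]
300 182 [ 0.5274 -0.2943 -0.0015]
300 184 [ 0.5274 -0.2798 -0.0008]
300 186 [ 0.5275 -0.2666 -0.0006]
300 188 [ 0.5276 -0.254  -0.0006]
300 190 [ 0.5276 -0.243  -0.0013]
300 192 [ 0.5277 -0.2292 -0.0004]
300 194 [ 0.5278 -0.214   0.0015]
302 168 [0.5256 0.0023 0.1784]
302 170 [ 0.5256 -0.0006  0.1725]
302 172 [0.5256 0.0023 0.1693]
302 174 [0.5255 0.0035 0.1653]
302 176 [0.5255 0.0021 0.16  ]
302 178 [ 0.5213 -0.3191 -0.0004]
302 180 [ 0.5214 -0.3028  0.0009]
302 182 [ 0.5215 -0.2954 -0.002 ]
302 184 [ 0.5216 -0.2774  0.0004]
302 186 [ 0.5218 -0.265   0.0003]
302 188 [ 0.5219 -0.2532 -0.0001]
302 190 [ 0.522  -0.2365  0.0021]
302 192 [ 0.5221 -0.2304 -0.001 ]
302 194 [ 0.5222 -0.2176 -0.0005]
304 168 [ 0.5214 -0.0038  0.1756]
304 170 [ 0.5213 -0.0046  0.1706]
304 172 [ 0.5213 -0.0061  0.1654]
304 174 [ 0.5212 -0.0052  0.1612]
304 176 [0.535  0.7355 0.5112]
304 178 [ 0.5153 -0.3169  0.0007]
304 180 [ 0.5154 -0.3049 -0.0001]
304 182 [ 0.5156 -0.2914 -0.    ]
304 184 [ 0.5159 -0.2758  0.0013]
304 186 [ 0.516  -0.2659 -0.0002]
304 188 [ 0.5161 -0.2542 -0.0007]
304 190 [ 0.5163 -0.2399  0.0004]
304 192 [ 0.5165 -0.2262  0.0012]
304 194 [ 0.5165 -0.2214 -0.0025]
```

```bash
python3 -m inch '[[255,0,0.025,0,0,0,0],[255,0,0.025,0,0,0,0],[255,0,0,0,0,0,0],[255,0,0,0,0,0,0]]'
python3 - <<'E'
from h import *
p,d=robot.camera("side");s=robot.state()
print(s["tool_pos"],s["wrist_force"],proj("side",s["tool_pos"]))
for u in (300,302):
 for v in range(186,216,2):
  o,r=ray("side",u,v);print(u,v,o+r*d[v,u])
cv2.imwrite("pics/s2.png",cv2.resize(np.clip(p[130:270,230:350,::-1]*1.8,0,255).astype(np.uint8),None,fx=4.2,fy=4.2))
E
```

```text
time: 3.7
tool_pos: [0.5311, -0.0093, 0.0751]
tcp_rot: [[0.997, 0.004, -0.079], [0.079, -0.0, 0.997], [0.003, -1.0, -0.0]]
wrist_force: [0.6, -0.0, 0.0]
grip_width: 0.005
[ 0.5311 -0.0093  0.0751] [-0.5644 -0.1725 -0.3871] [[299.1128 208.3811]]
300 186 [0.5295 0.0006 0.1359]
300 188 [0.5295 0.0014 0.1315]
300 190 [ 0.5294 -0.0019  0.125 ]
300 192 [0.5294 0.0005 0.1215]
300 194 [0.5294 0.0027 0.1178]
300 196 [ 0.5294 -0.001   0.1109]
300 198 [ 0.5293 -0.0032  0.1048]
300 200 [ 0.5279 -0.1854 -0.0016]
300 202 [ 0.5279 -0.1706  0.0004]
300 204 [ 0.528  -0.1628 -0.0013]
300 206 [ 0.528  -0.1484  0.0009]
300 208 [ 0.5284 -0.0965  0.0252]
300 210 [ 0.5284 -0.0908  0.0228]
300 212 [ 0.5286 -0.0619  0.0343]
300 214 [ 0.5287 -0.0526  0.0343]
302 186 [ 0.5253 -0.0006  0.1353]
302 188 [0.5252 0.0016 0.1316]
302 190 [0.5252 0.0037 0.1279]
302 192 [0.5252 0.002  0.1222]
302 194 [ 0.5251 -0.0004  0.1161]
302 196 [ 0.5251 -0.0008  0.111 ]
302 198 [ 0.5249 -0.0071  0.1027]
302 200 [ 0.5225 -0.1853 -0.0016]
302 202 [ 0.5225 -0.1754 -0.0023]
302 204 [ 0.5227 -0.1595  0.0006]
302 206 [ 0.5228 -0.1468  0.0018]
302 208 [ 0.5229 -0.1391  0.0003]
302 210 [ 0.5235 -0.0878  0.0245]
302 212 [ 0.5236 -0.0776  0.0249]
302 214 [ 0.5239 -0.0526  0.0343]
```

View pics/s2.png

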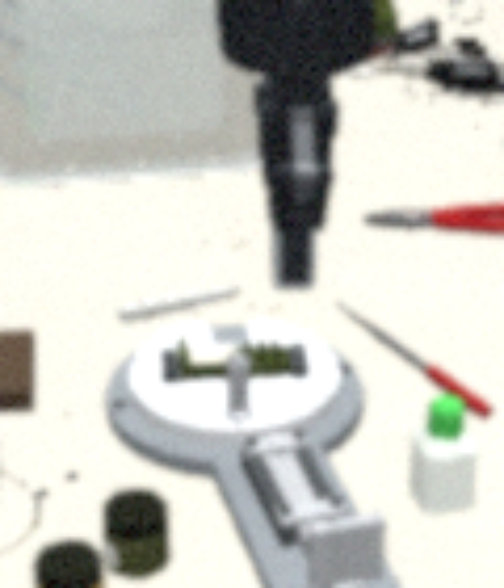

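```bash
python3 -m inch '[[255,0,0.013,0,0,0,0],[255,0,0.012,0,0,0,0],[255,0,0,0,0,0,0],[255,0,0,0,0,0,0]]'
python3 - <<'E'
from h import *
p,d=robot.camera("side");s=robot.state()
print(s["tool_pos"],s["wrist_force"],proj("side",s["tool_pos"]))
for u in (300,):
 for v in range(200,226,2):
  o,r=ray("side",u,v);print(u,v,o+r*d[v,u])
cv2.imwrite("pics/s3.png",cv2.resize(np.clip(p[180:260,240:340,::-1]*1.8,0,255).astype(np.uint8),None,fx=7,fy=7))
E
```

```text
time: 4.25
tool_pos: [0.5295, -0.0094, 0.0481]
tcp_rot: [[0.997, -0.0, -0.079], [0.079, -0.0, 0.997], [-0.0, -1.0, 0.0]]
wrist_force: [-0.0, -0.2, -0.0]
grip_width: 0.003
[ 0.5297 -0.0094  0.0483] [0.2771 0.018  0.4451] [[299.6508 218.6037]]
300 200 [0.5293 0.0023 0.1029]
300 202 [0.5293 0.0013 0.0973]
300 204 [ 0.5292 -0.0043  0.0892]
300 206 [0.5292 0.0028 0.0882]
300 208 [ 0.5291 -0.0045  0.0789]
300 210 [ 0.5285 -0.087   0.025 ]
300 212 [ 0.5286 -0.0616  0.0345]
300 214 [ 0.5287 -0.0526  0.0343]
300 216 [ 0.5287 -0.0433  0.0344]
300 218 [ 0.5287 -0.0438  0.0286]
300 220 [ 0.5287 -0.0418  0.0243]
300 222 [ 0.5287 -0.0358  0.0226]
300 224 [ 0.5287 -0.0255  0.0235]
```

View pics/s3.png

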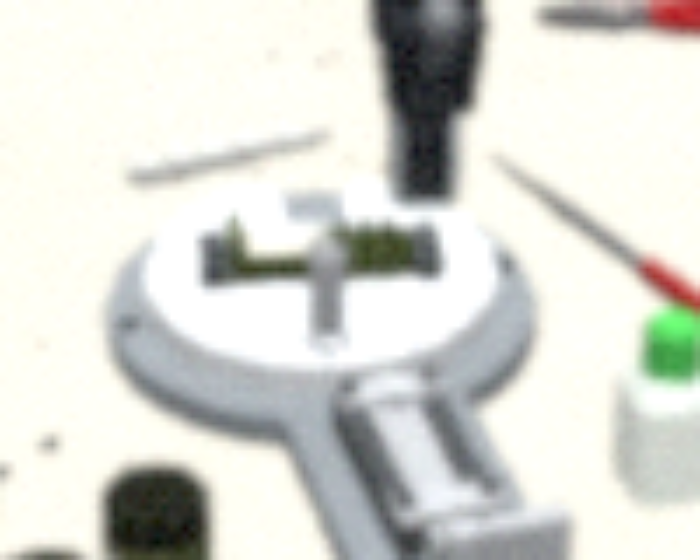

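```bash
python3 -m inch '[[255,0,0.010,0,0,0,0],[255,0,0.010,0,0,0,0],[255,0,0,0,0,0,0],[255,0,0,0,0,0,0]]'
python3 - <<'E'
from h import *
p,d=robot.camera("side");s=robot.state()
print(s["tool_pos"],s["wrist_force"],proj("side",s["tool_pos"]))
for u in (299,):
 for v in range(206,226,1):
  o,r=ray("side",u,v);print(u,v,o+r*d[v,u])
cv2.imwrite("pics/s4.png",cv2.resize(np.clip(p[180:260,240:340,::-1]*1.8,0,255).astype(np.uint8),None,fx=7,fy=7))
E
```

```text
time: 4.8
tool_pos: [0.5295, -0.0094, 0.0281]
tcp_rot: [[0.997, -0.0, -0.079], [0.079, -0.0, 0.997], [-0.0, -1.0, -0.0]]
wrist_force: [-0.3, 0.1, -0.9]
grip_width: -0.0
[ 0.5297 -0.0094  0.0284] [-1.0506  0.4907  0.5206] [[299.5943 226.0313]]
299 206 [ 0.5314 -0.0004  0.0864]
299 207 [0.5314 0.0015 0.0849]
299 208 [0.5314 0.0042 0.084 ]
299 209 [0.5314 0.0016 0.0799]
299 210 [0.5314 0.0017 0.0774]
299 211 [0.5314 0.0032 0.0758]
299 212 [ 0.5313 -0.0002  0.0712]
299 213 [0.5313 0.0028 0.0704]
299 214 [0.5313 0.0038 0.0685]
299 215 [0.5313 0.001  0.0641]
299 216 [ 0.5313 -0.0042  0.0584]
299 217 [ 0.531  -0.0431  0.0318]
299 218 [ 0.531  -0.0418  0.0299]
299 219 [ 0.531  -0.0442  0.0256]
299 220 [ 0.531  -0.0399  0.0255]
299 221 [ 0.531  -0.0395  0.023 ]
299 222 [ 0.531  -0.0352  0.0229]
299 223 [ 0.531  -0.0277  0.0249]
299 224 [ 0.531  -0.0253  0.0237]
299 225 [ 0.5311 -0.0178  0.0258]
```

View pics/s4.png

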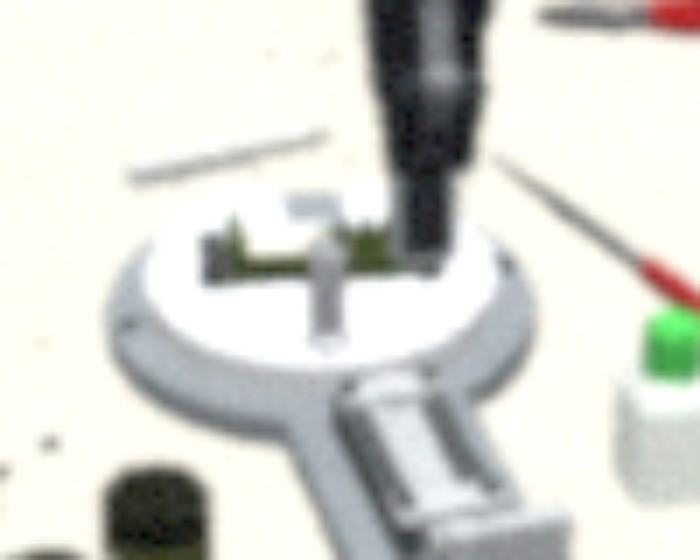

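```bash
python3 -m inch '[[255,0,0.003,0,0,0,0],[255,0,0.002,0,0,0,0],[255,0,0,0,0,0,0]]';python3 -m inch '[[255,0,0.002,0,0,0,0],[255,0,0,0,0,0,0]]'; python3 -m inch '[[255,0,0.002,0,0,0,0],[255,0,0,0,0,0,0]]'
```

```text
time: 5.22
tool_pos: [0.5294, -0.0094, 0.0232]
tcp_rot: [[0.997, -0.0, -0.079], [0.079, -0.0, 0.997], [-0.0, -1.0, -0.0]]
wrist_force: [0.3, 0.6, -0.1]
grip_width: -0.001
time: 5.48
tool_pos: [0.5294, -0.0094, 0.0212]
tcp_rot: [[0.997, -0.0, -0.079], [0.079, -0.0, 0.997], [-0.0, -1.0, -0.0]]
wrist_force: [-0.4, -0.0, -0.1]
grip_width: 0.003
time: 5.72
tool_pos: [0.5294, -0.0094, 0.0191]
tcp_rot: [[0.997, -0.0, -0.079], [0.079, -0.0, 0.997], [-0.0, -1.0, -0.0]]
wrist_force: [0.5, 1.2, -0.8]
grip_width: -0.001
```

```bash
python3 -m inch '[[255,0,0.005,0,0,0,0],[255,0.005,0,0,0,0,0],[255,0.005,0,0,0,0,0],[255,0,0,0,0,0,0]]';python3 -m inch '[[255,0.0048,0,0.0016,0,6,0],[255,0.0048,0,0.0016,0,6,0],[255,0.0048,0,0.0016,0,6,0],[255,0.0048,0,0.0016,0,6,0],[255,0,0,0,0,0,0]]'
cat > f.py <<'E'
from h import *
import sys
c=np.array([.5621,-.0531])
p,d=robot.camera("side");s=robot.state()
x=s["tcp_rot"][:2,0];z=s["tcp_rot"][:2,2]
r=s["tool_pos"][:2]-c
print(s["time"],s["wrist_force"],s["joint_pos"],"theta_face",np.degrees(np.arctan2(z[1],z[0])),"tang",r@x,"rad",r@z)
cv2.imwrite("pics/%s.png"%sys.argv[1],cv2.resize(np.clip(p[180:270,230:350,::-1]*1.8,0,255).astype(np.uint8),None,fx=6.5,fy=6.5))
E
python3 f.py s5
```

```text
time: 6.22
tool_pos: [0.5404, -0.0085, 0.0144]
tcp_rot: [[0.997, 0.001, -0.079], [0.079, 0.0, 0.997], [0.001, -1.0, -0.0]]
wrist_force: [-0.5, 1.0, 0.6]
grip_width: -0.002
time: 6.85
tool_pos: [0.559, -0.0033, 0.0142]
tcp_rot: [[0.943, -0.0, 0.331], [-0.331, -0.0, 0.943], [-0.0, -1.0, -0.0]]
wrist_force: [-0.4, 0.2, 0.4]
grip_width: 0.002
6.9 [-0.9812 -0.1003  0.7304] [-0.0967  0.7298  0.1005  1.872  -0.1289  0.5463  1.3218] theta_face 70.65813754190697 tang -0.019460836328693314 rad 0.04569935964923053
```

View pics/s5.png

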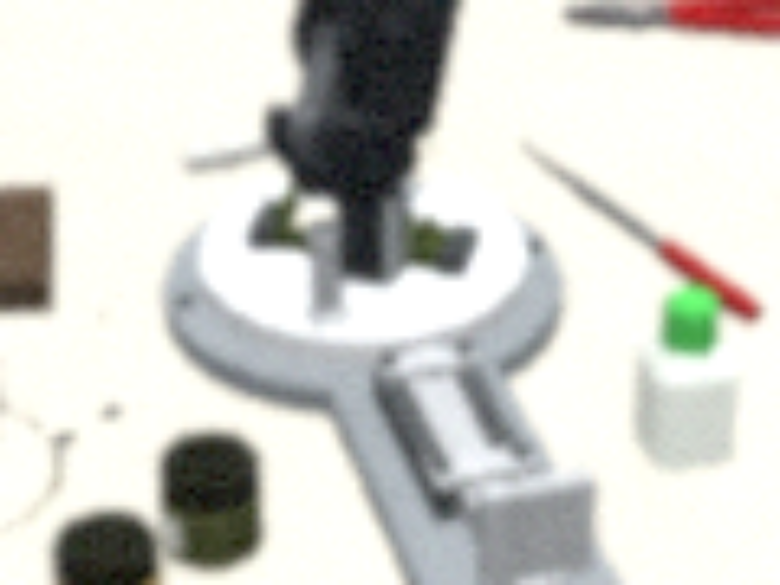

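```bash
python3 -m inch '[[255,0.0048,0,0.0016,0,6,0],[255,0.0048,0,0.0016,0,6,0],[255,0.0048,0,0.0016,0,6,0],[255,0.0048,0,0.0016,0,6,0],[255,0.0048,0,0.0016,0,6,0],[255,0.0048,0,0.0016,0,6,0],[255,0.0048,0,0.0016,0,6,0],[255,0.0048,0,0.0016,0,6,0],[255,0.0048,0,0.0016,0,6,0],[255,0.0048,0,0.0016,0,6,0],[255,0,0,0,0,0,0]]'
python3 f.py s6
```

```text
time: 8.28
tool_pos: [0.6019, -0.0265, 0.0143]
tcp_rot: [[0.185, 0.0, 0.983], [-0.983, -0.0, 0.185], [0.0, -1.0, 0.0]]
wrist_force: [0.4, 0.6, 0.6]
grip_width: 0.001
8.325 [-0.0853  0.498  -0.2757] [-0.2265  0.8067  0.392   1.7517 -0.4569  0.6749  0.605 ] theta_face 10.681121243975465 tang -0.01877662481040721 rad 0.043727662271306665
```

View pics/s6.png

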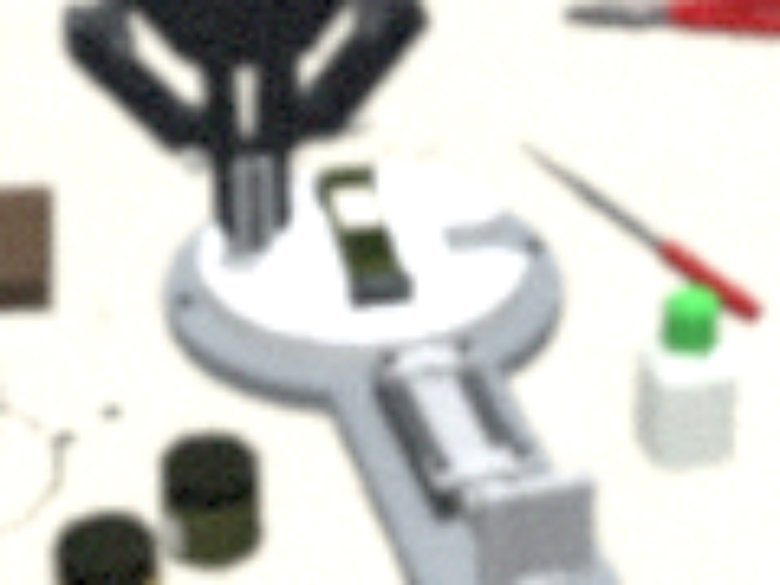

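```bash
python3 -m inch '[[255,0.0048,0,0.0017,0,6,0],[255,0.0048,0,0.0017,0,6,0],[255,0.0048,0,0.0017,0,6,0],[255,0.0048,0,0.0017,0,6,0],[255,0.0048,0,0.0017,0,6,0],[255,0.0048,0,0.0017,0,6,0],[255,0.0048,0,0.0017,0,6,0],[255,0.0048,0,0.0017,0,6,0],[255,0.0048,0,0.0017,0,6,0],[255,0.0048,0,0.0017,0,6,0],[255,0.0048,0,0.0017,0,6,0],[255,0,0,0,0,0,0]]'
python3 f.py s7
```

```text
time: 9.82
tool_pos: [0.6011, -0.0797, 0.0141]
tcp_rot: [[-0.823, -0.001, 0.569], [-0.569, -0.0, -0.823], [0.001, -1.0, -0.0]]
wrist_force: [0.1, -0.5, 0.1]
grip_width: -0.001
9.875 [ 0.1619  0.5171 -0.2455] [-0.2989  0.8873  0.6909  1.7434 -0.7593  0.7997 -0.1983] theta_face -55.313041159964385 tang -0.017113812222610398 rad 0.04421341363921287
```

View pics/s7.png

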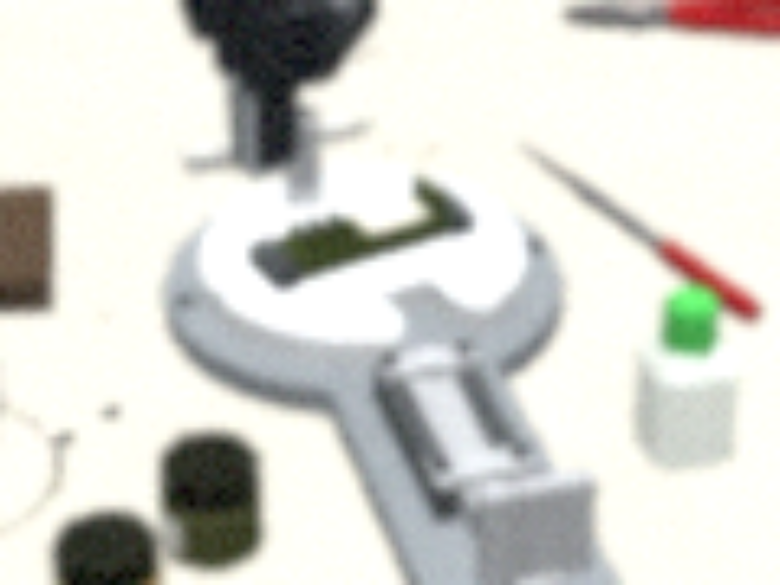

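```bash
cat > g.py <<'E'
from h import *
c=np.array([.5621,-.0531])
def ang(cam,u,v,z,sc=6.5,ox=230,oy=180):
    P=atz(cam,ox+(u+.5)/sc-.5,oy+(v+.5)/sc-.5,z)[:2]-c
    return P+c,np.linalg.norm(P),np.degrees(np.arctan2(P[1],P[0]))
E
python3 - <<'E'
from g import *
# disc centre check in side: base circle arm end edges & rim points
for n,u,v,z in[("slot inner L",388,293,.024),("slot inner R",434,285,.024),("peg top",307,112,.060),("peg foot",303,196,.024),("mouthL",400,340,.024),("mouthR",500,310,.024),("jaw1",275,268,.034),("jaw2",452,205,.034)]:
    print(n,ang("side",u,v,z))
# base circle rim visible, z=.012
R=np.array([[.5621+.06*np.cos(a),-.0531+.06*np.sin(a),.024] for a in np.linspace(0,2*np.pi,13)])
print(((proj("side",R)-[230,180]+.5)*6.5).round())
b=np.radians(106.8)
R=np.array([[.5621+l*np.cos(b)+w*np.sin(b),-.0531+l*np.sin(b)-w*np.cos(b),z] for l,w,z in[(.06,0,.024),(.03,0,.024),(.076,.017,.029),(.076,-.017,.029),(.158+.03,0,.06)]])
print(((proj("side",R)-[230,180]+.5)*6.5).round())
E
```

```text
slot inner L (array([ 0.5536, -0.0218]), np.float64(0.03241850983259628), np.float64(105.22560414732428))
slot inner R (array([ 0.5372, -0.0272]), np.float64(0.0358879316744827), np.float64(133.90549219713714))
peg top (array([ 0.5849, -0.0904]), np.float64(0.04365111513167237), np.float64(-58.58773690548659))
peg foot (array([ 0.5872, -0.0897]), np.float64(0.0443690752747609), np.float64(-55.51874408035383))
mouthL (array([0.5488, 0.0082]), np.float64(0.06273907461242678), np.float64(102.19729933191267))
mouthR (array([ 0.5139, -0.0111]), np.float64(0.06396175005835321), np.float64(138.90284041420034))
jaw1 (array([ 0.5937, -0.0224]), np.float64(0.04406871989295905), np.float64(44.23530283923757))
jaw2 (array([ 0.5307, -0.0665]), np.float64(0.03411874154383185), np.float64(-156.8478638822785))
[[204. 247.]
 [220. 291.]
 [277. 325.]
 [362. 338.]
 [449. 326.]
 [510. 292.]
 [531. 248.]
 [507. 206.]
 [449. 177.]
 [371. 166.]
 [293. 176.]
 [232. 205.]
 [204. 247.]]
[[412. 334.]
 [389. 290.]
 [377. 355.]
 [473. 339.]
 [531. 462.]]
```

```bash
python3 -m inch '[[255,0.0040,0,0.0014,0,5,0],[255,0.0040,0,0.0014,0,5,0],[255,0,0,0,0,0,0]]'
python3 f.py s8
```

```text
time: 10.25
tool_pos: [0.5963, -0.0861, 0.0143]
tcp_rot: [[-0.909, -0.0, 0.418], [-0.418, -0.0, -0.909], [0.0, -1.0, 0.0]]
wrist_force: [-0.1, 0.2, -0.7]
grip_width: 0.001
10.3 [0.3672 0.4492 0.3304] [-0.31    0.8972  0.7326  1.7565 -0.8013  0.8144 -0.3218] theta_face -65.2991139790881 tang -0.017293805855802275 rad 0.044394383850567036
```

View pics/s8.png

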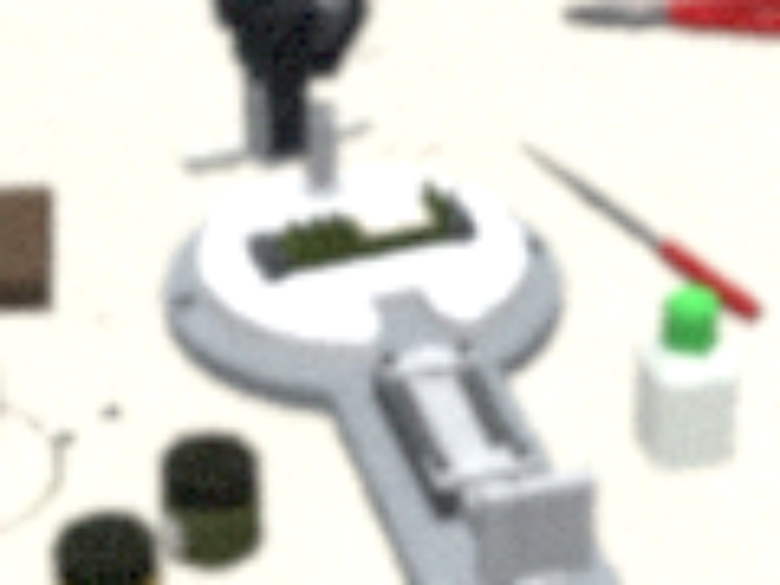

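```bash
python3 -m inch '[[255,0.0016,0,0.0006,0,2,0],[255,0.0016,0,0.0006,0,2,0],[255,0,0,0,0,0,0]]'
python3 -m inch '[[255,-0.008,0,0.00,0,0,0],[255,-0.02,0,0.0,0,0,0],[255,0,-0.04,0,0,0,0],[255,0,-0.05,0,0,-4,0],[255,0,-0.02,0,0,-10,0],[255,0,0,0,0,-10,0],[255,0,0,0,0,-10,0],[255,0,0,0,0,-10,0],[255,0,0,0,0,-10,0],[255,0,0,0,0,-10,0],[255,0,0,0,0,-10,0],[255,0,0,0,0,-10,0]]'
python3 f.py s9
```

```text
time: 10.68
tool_pos: [0.5939, -0.0884, 0.0143]
tcp_rot: [[-0.936, -0.0, 0.351], [-0.351, 0.0, -0.936], [0.0, -1.0, -0.0]]
wrist_force: [0.6, -0.3, 0.0]
grip_width: 0.001
time: 12.18
tool_pos: [0.6202, -0.079, 0.1243]
tcp_rot: [[0.256, -0.0, 0.967], [-0.967, -0.001, 0.256], [0.001, -1.0, -0.001]]
wrist_force: [-0.5, -0.2, 0.1]
grip_width: -0.001
12.225 [ 0.1311 -0.4518 -0.4009] [-0.1788  0.6954  0.4664  1.6039 -0.3667  0.9304  0.6778] theta_face 15.024355959789473 tang 0.040361683902902006 rad 0.0494113649084895
```

View pics/s9.png

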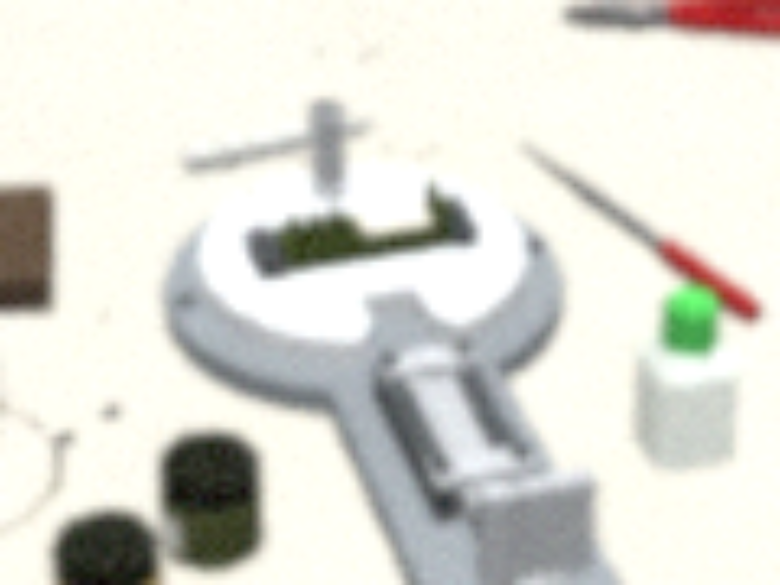

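```bash
python3 -m inch '[[255,-0.0552,0,-0.0115,0,0,0],[255,-0.0552,0,-0.0115,0,0,0],[255,-0.0552,0,-0.0115,0,0,0],[255,-0.0552,0,-0.0115,0,0,0],[255,-0.0552,0,-0.0115,0,-2,0],[255,0,0,0,0,0,0]]'
python3 - <<'E'
from h import *
p,d=robot.camera("top");np.save("t2.npy",p)
cv2.imwrite("pics/t2.png",cv2.resize(np.clip(p[170:290,180:390,::-1]*1.6,0,255).astype(np.uint8),None,fx=3.8,fy=3.8,interpolation=cv2.INTER_CUBIC))
E
```

```text
time: 12.98
tool_pos: [0.4926, 0.1803, 0.1238]
tcp_rot: [[0.293, -0.003, 0.956], [-0.956, 0.003, 0.293], [-0.003, -1.0, -0.002]]
wrist_force: [0.1, -0.4, -0.2]
grip_width: -0.003
```

View pics/t2.png

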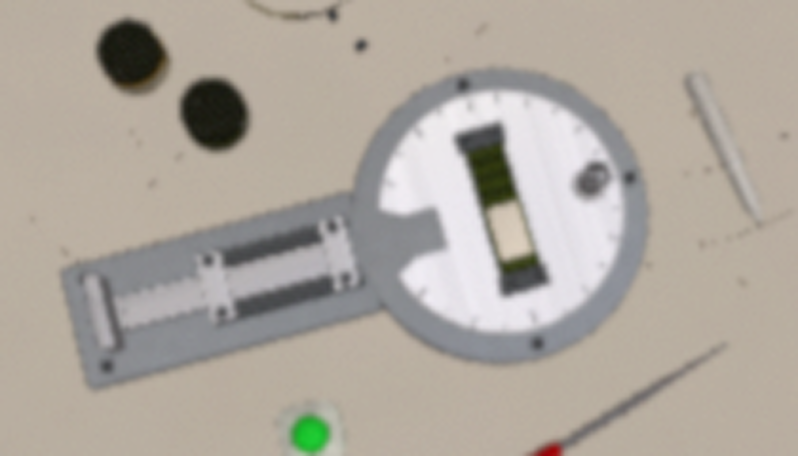

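```bash
python3 - <<'E'
from g import *
a=lambda u,v,z:ang("top",u,v,z,3.8,180,170)
for n,u,v,z in[("in",441,230,.024),("mouth",391,243,.024),("peg",592,178,.06),("j1",481,137,.034),("j2",524,279,.034),("base end",77.5,329,.012),("plate",100,312,.06),("strapf",341,252,.032),("strapr",215,288,.032)]:
    print(n,a(u,v,z))
j=a(481,137,.034)[0]-a(524,279,.034)[0];print("perp",90+np.degrees(np.arctan2(j[1],j[0])))
s=a(215,288,.032)[0]-a(341,252,.032)[0];print("strap dir",np.degrees(np.arctan2(s[1],s[0])))
E
```

```text
in (array([ 0.5523, -0.0238]), np.float64(0.03093584857522317), np.float64(108.47342905293864))
mouth (array([0.5452, 0.0005]), np.float64(0.056191041204933255), np.float64(107.51354124373859))
peg (array([ 0.5747, -0.0933]), np.float64(0.04216843040170204), np.float64(-72.61788951054395))
j1 (array([ 0.5973, -0.0419]), np.float64(0.036907192937389824), np.float64(17.729295515957798))
j2 (array([ 0.5286, -0.064 ]), np.float64(0.0352676129520012), np.float64(-161.95243457783496))
base end (array([0.4996, 0.1533]), np.float64(0.21561596867258717), np.float64(106.85377691603665))
plate (array([0.5049, 0.1348]), np.float64(0.19638925946792318), np.float64(106.92733804411981))
strapf (array([0.5392, 0.0245]), np.float64(0.08089431243783687), np.float64(106.43803075894533))
strapr (array([0.52  , 0.0846]), np.float64(0.14401465126028243), np.float64(106.9950397432823))
perp 107.88481542429015
strap dir 107.70880476007669
```

```bash
python3 -m inch '[[255,0,0.04,0,0,0,0],[255,0,0.04,0,0,0,0],[255,0,0.033,0,0,0,0],[255,0.01,0,0,0,0,0],[255,0.01,0,-0.001,0,0,0],[255,0,0,0,0,0,0]]'
python3 - <<'E'
from h import *
p,d=robot.camera("side")
print(robot.state()["tool_pos"])
cv2.imwrite("pics/s10.png",cv2.resize(np.clip(p[180:300,230:370,::-1]*1.8,0,255).astype(np.uint8),None,fx=5,fy=5))
E
```

```text
time: 13.78
tool_pos: [0.5019, 0.1525, 0.013]
tcp_rot: [[0.281, 0.004, 0.96], [-0.96, -0.0, 0.281], [0.001, -1.0, 0.003]]
wrist_force: [0.4, 0.8, 0.1]
grip_width: -0.0
[0.5014 0.1537 0.0128]
```

View pics/s10.png

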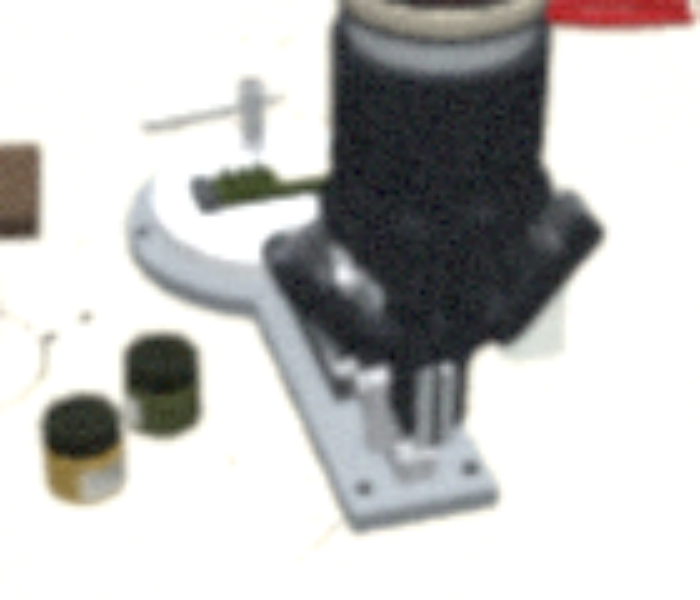

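```bash
python3 - <<'E'
from h import *
p,d=robot.camera("side")
s=robot.state();t=s["tool_pos"]+[0,0,.028];x=s["tcp_rot"][:,0];z=s["tcp_rot"][:,2]
f=lambda P:((proj("side",P)-[230,180]+.5)*5).round()
print(t,f([t,t+.011*z,t-.011*z,t-.011*x+.011*z,t-.011*x-.011*z]))
# depth points on finger tip
for u,v in[(430,400),(450,400),(410,400),(460,380),(430,440),(375,410),(415,465)]:
    U,V=230+u//5,180+v//5;o,r=ray("side",U,V);P=o+r*d[V,U];q=P[:2]-[.5621,-.0531]
    print(u,v,P,"along",q@[-.2899,.957],"lat",q@[.957,.2899])
E
```

```text
[0.501  0.1545 0.0405] [[427. 440.]
 [400. 445.]
 [455. 435.]
 [409. 463.]
 [464. 453.]]
430 400 [0.5002 0.1646 0.0666] along 0.22631012973240905 lat 0.003897145093269127
450 400 [0.4925 0.1607 0.0635] along 0.22474209416994118 lat -0.004591462929797003
410 400 [0.5075 0.1622 0.0646] along 0.2218390339494004 lat 0.010129739640135384
460 380 [0.4887 0.1551 0.0686] along 0.22055138324160992 lat -0.009843234072274082
430 440 [0.4997 0.1644 0.0475] along 0.22627441578620622 lat 0.003302885548522363
375 410 [0.5199 0.144  0.0455] along 0.2008382697932972 lat 0.016778267609792424
415 465 [0.5039 0.1435 0.0179] along 0.20506461107470897 lat 0.0012803949986035824
```

```bash
python3 -m inch '[[255,0.003,0,0,0,0,0],[255,0.004,0,0,0,0,0],[255,0.004,0,0,0,0,0],[255,0.004,0,0,0,0,0],[255,0.004,0,0,0,0,0],[255,0,0,0,0,0,0]]'; python3 -m inch '[[255,0.004,0,0,0,0,0],[255,0.004,0,0,0,0,0],[255,0.004,0,0,0,0,0],[255,0.003,0,0,0,0,0],[255,0.003,0,0,0,0,0],[255,0,0,0,0,0,0]]'
cat > k.py <<'E'
from h import *
import sys
p,d=robot.camera("side");s=robot.state()
q=s["tool_pos"][:2]-[.5621,-.0531];print(s["time"],s["wrist_force"],"along",q@[-.2899,.957],"lat",q@[.957,.2899])
cv2.imwrite("pics/%s.png"%sys.argv[1],cv2.resize(np.clip(p[180:300,230:370,::-1]*1.8,0,255).astype(np.uint8),None,fx=5,fy=5))
E
python3 k.py s11
```

```text
time: 14.62
tool_pos: [0.5057, 0.1353, 0.0112]
tcp_rot: [[0.284, 0.0, 0.959], [-0.959, -0.001, 0.284], [0.001, -1.0, -0.0]]
wrist_force: [-0.3, -0.5, 1.0]
grip_width: 0.0
time: 15.38
tool_pos: [0.5108, 0.1184, 0.0113]
tcp_rot: [[0.284, 0.0, 0.959], [-0.959, -0.001, 0.284], [0.001, -1.0, 0.0]]
wrist_force: [0.3, 0.1, 1.0]
grip_width: 0.0
15.425 [-0.2093 -0.4416  0.125 ] along 0.1790572772484672 lat 0.0007298701426190624
```

View pics/s11.png

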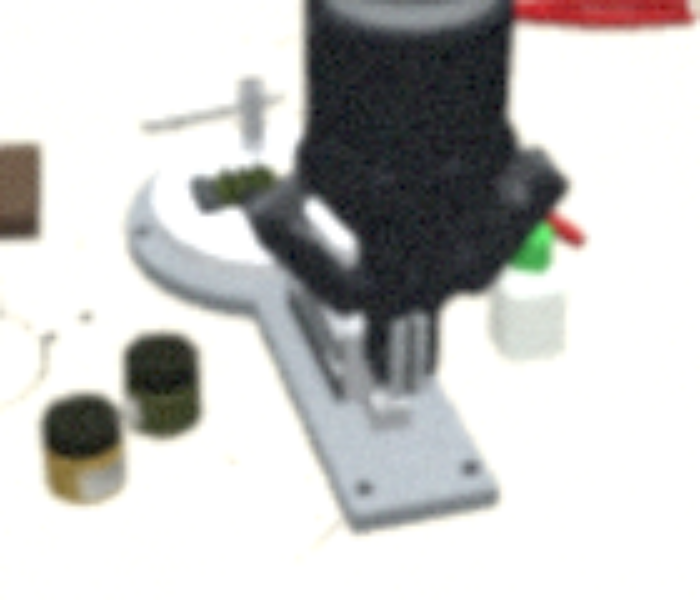

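```bash
python3 -m inch '[[255,0.003,0,0,0,0,0],[255,0.002,0,0,0,0,0],[255,0.002,0,0,0,0,0],[255,0,0,0,0,0,0]]'; python3 k.py s12;python3 -m inch '[[255,0.0015,0,0,0,0,0],[255,0.001,0,0,0,0,0],[255,0,0,0,0,0,0]]'; python3 k.py s13
```

```text
time: 15.92
tool_pos: [0.5127, 0.1121, 0.0113]
tcp_rot: [[0.284, 0.0, 0.959], [-0.959, -0.0, 0.284], [0.0, -1.0, 0.0]]
wrist_force: [-0.3, 1.4, 0.6]
grip_width: 0.003
15.975 [-0.1117  0.8503 -0.4094] along 0.1724668192320495 lat 0.0006205341812534093
time: 16.35
tool_pos: [0.5133, 0.11, 0.0114]
tcp_rot: [[0.284, 0.0, 0.959], [-0.959, -0.0, 0.284], [0.0, -1.0, 0.0]]
wrist_force: [-0.1, 1.5, 0.3]
grip_width: -0.001
16.4 [-0.0112  1.5909  0.5795] along 0.170222900047619 lat 0.0006007400977670293
```

View pics/s13.png

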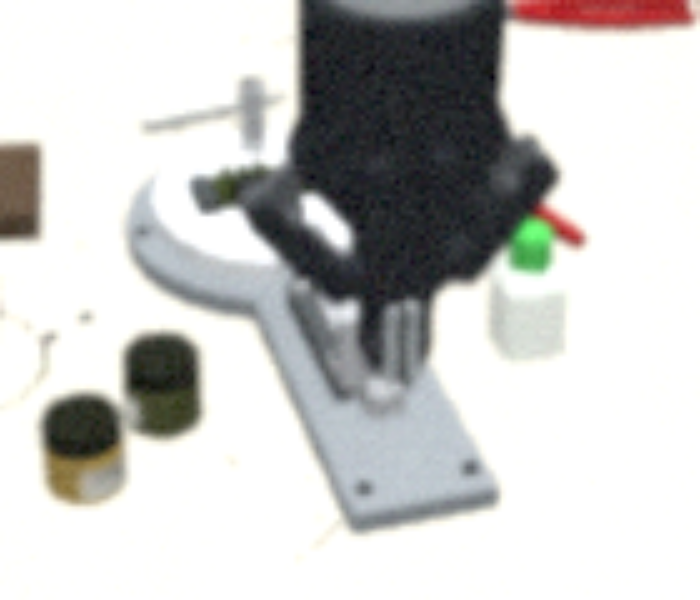

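Almost home; continue in 1 mm steps until the force rises.

```bash
python3 -m inch '[[255,0.001,0,0,0,0,0],[255,0,0,0,0,0,0]]'; python3 -m inch '[[255,0.001,0,0,0,0,0],[255,0,0,0,0,0,0]]'; python3 -m inch '[[255,0.001,0,0,0,0,0],[255,0,0,0,0,0,0]]'
```

```text
time: 16.65
tool_pos: [0.5134, 0.1095, 0.0113]
tcp_rot: [[0.285, -0.0, 0.959], [-0.959, 0.0, 0.285], [-0.001, -1.0, -0.0]]
wrist_force: [-1.4, 2.1, 1.7]
grip_width: 0.001
time: 16.9
tool_pos: [0.5134, 0.1095, 0.0113]
tcp_rot: [[0.286, -0.001, 0.958], [-0.958, 0.002, 0.286], [-0.002, -1.0, -0.0]]
wrist_force: [-1.7, 4.5, 2.5]
grip_width: -0.001
time: 17.15
tool_pos: [0.5134, 0.1095, 0.0113]
tcp_rot: [[0.286, -0.002, 0.958], [-0.958, 0.003, 0.286], [-0.003, -1.0, -0.001]]
wrist_force: [-0.6, 6.9, 1.9]
grip_width: 0.0
```

```bash
python3 -m inch '[[255,0.001,0,0,0,0,0],[255,0.001,0,0,0,0,0],[255,0,0,0,0,0,0]]'; python3 -m inch '[[255,-0.006,0,0,0,0,0],[255,-0.02,0,0,0,0,0],[255,-0.03,0,0,0,0,0],[255,0,-0.04,0,0,0,0],[255,0,-0.05,0,0,0,0],[255,-0.03,-0.02,0,0,0,0],[255,-0.03,0,0,0,0,0],[255,0,0,0,0,0,0]]'
python3 - <<'E'
from h import *
p,d=robot.camera("top")
cv2.imwrite("pics/t3.png",cv2.resize(np.clip(p[170:290,180:390,::-1]*1.6,0,255).astype(np.uint8),None,fx=3.8,fy=3.8,interpolation=cv2.INTER_CUBIC))
p,d=robot.camera("side")
cv2.imwrite("pics/s14.png",cv2.resize(np.clip(p[180:300,230:370,::-1]*1.8,0,255).astype(np.uint8),None,fx=5,fy=5))
E
```

```text
time: 17.52
tool_pos: [0.5133, 0.1095, 0.0114]
tcp_rot: [[0.288, -0.003, 0.958], [-0.958, 0.005, 0.288], [-0.006, -1.0, -0.001]]
wrist_force: [-2.8, 8.6, 3.0]
grip_width: -0.001
time: 18.52
tool_pos: [0.4813, 0.2179, 0.1211]
tcp_rot: [[0.288, 0.001, 0.958], [-0.958, -0.0, 0.288], [0.0, -1.0, 0.0]]
wrist_force: [0.2, 0.1, 0.2]
grip_width: -0.006
```

View pics/t3.png

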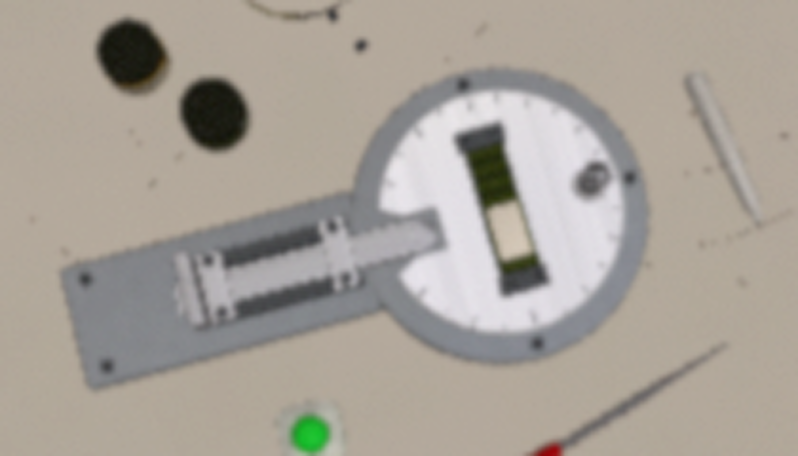

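View pics/s14.png

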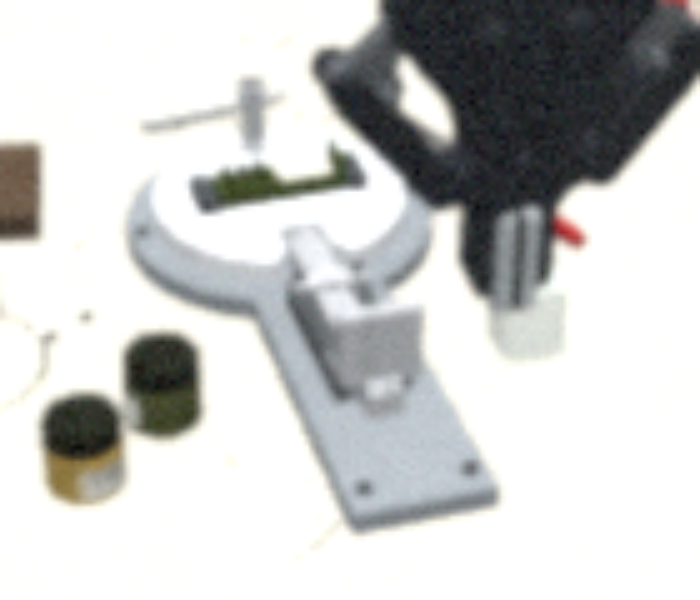

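```bash
python3 - <<'E'
from g import *
for n,u,v,z in[("nose",438,232,.022),("plate back edge",182,291,.06),("plate front edge",196,288,.06)]:
    P=ang("top",u,v,z,3.8,180,170)[0]-c;print(n,P@[-.2899,.957],P@[.957,.2899])
p,d=robot.camera("top")
# plate top from depth
T=[]
for v in range(225,265):
  for u in range(218,245):
    o,r=ray("top",u,v);P=o+r*d[v,u]
    if .05<P[2]<.066:
      q=P[:2]-c;T.append((q@[-.2899,.957],q@[.957,.2899]))
T=np.array(T);print(len(T),T.mean(0),T.min(0),T.max(0))
E
```

```text
nose 0.032489489023635874 -0.0012240671504952462
plate back edge 0.1571657625474699 -0.0007648520747612002
plate front edge 0.15052055809103546 -0.0011167574794931762
99 [ 0.1539 -0.0002] [ 0.1501 -0.0175] [0.1582 0.0176]
```

```bash
python3 - <<'E'
from rig import robot
print(robot.finish_job(),robot.state()["time"])
E
```

```text
the job is handed in; nothing more can be done
the job is handed in; nothing more can be done
```

The indexing table is locked and I handed the job in at about 19 s of the 51 s allowed. `finish_job` reported no verdict.

**What I did:** I pushed the peg clockwise about 167° with the closed fingertips until the slot faced the bar. Then I pushed the thumb plate about 42 mm, until it stopped moving and the force rose to about 9 N. After that I backed the arm off behind the slide and up.

**Last checks (overhead camera):**
- **Slot:** it was in line with the bar to within about 1° before the bar went in.
- **Bar:** the rear face of the plate is 157–158 mm from the disc's axis (158 is home) and the nose tip about 32–33 mm (34 is home). Both agree within the 2 mm calibration. The plate is up against the strap.
- **Bystanders:** the pots, bottle, file and pin vice look where they were in the first overhead picture. I did not compare the tweezers' or sanding block's positions. I never pressed on the clamped part.
- **Robot:** it is clear of everything, with the wrist force near zero.

**One disagreement:** the side camera showed the closed fingertips about 28 mm above the TCP that the robot reports. Lowering the arm slowly confirmed this: the reported TCP went below the disc's top and nothing was touched. I set the pushing heights from the camera instead.

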